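Get the spirit level out from behind the finishing supplies and put the supplies back

ROBOT

A 6-joint arm with a two-finger parallel gripper is mounted at the origin on the work surface. World frame = base frame: x ahead of the robot, y to its left, z up, the work surface at z = 0. Lengths are in mm, angles in rad, forces in N, time in s.
With the tool pointing down it reaches from about 350 to 975 mm from the base axis. Payload 7.1 kg.
Tool frame: the origin (TCP) lies on the mounting face of the last link; the fingertips stand 182 mm ahead of it and the grasp point (between the pads) lies 163 mm ahead of it (ctrl.tip_reach is the distance from the TCP to the fingertips, in mm); z points along the fingers, y is the direction in which the jaws open and shut (so a half turn about z gives the same grasp; the last joint's range is limited). The gripper opens to 88 mm and grips with 3 to 60 N. Pads are 20 mm wide; open, the fingers measure 115 mm over their backs; the gripper's body (75 mm by 178 mm) begins 61 mm behind the grasp point.
Start: joints at [1.269, 0.423, 1.63, -0, 1.089, -0.019], TCP at [174.372, 600.167, 404.675] pointing down, gripper open.
Joint ranges: [-3, 3], [-0.9, 2.11], [0.09, 2.58], [-1.31, 4.45], [0.11, 2.69], [-2.54, 2.54]. Speed limits (rad/s): [2.39, 2.39, 3.01, 3.14, 3.14, 3.14].

INTERFACE

Orientations are given as a rotation vector (axis times angle).
In Python, from workcell import ctrl gives the robot as it stands.
- The arm moves only by the tool jog_arm, never from a script. Its argument "steps" is a list that holds one entry, the list of rows, each a list of 7 numbers: the shift along the tool's x, y, z in m, then the turn, a rotation vector about the tool's x, y, z in degrees, then the gripper's target within -1 to 1 (shut at 1, half-way at 0, fully open at -1). A call has 1 to 20 rows; each row shifts and turns the commanded pose from where the row before left it, along the tool's axes as they then stand; what a row does not reach is not made up. A row lasts 1/12 s, in which the tool goes at most 41.7 mm and 7.16 degrees, less where a joint would pass 70% of its speed; a pose out of reach is approached as far as the arm can. A call is refused whole if a number of a shift passes 0.0417 or a number of a turn 7.16, either way. A call with a gripper value outside its range is refused whole. The fingers move at their own pace and stop on an object; the grip force is fixed at half the most. Time passes only in rows, so rows that do not move let the fingers close. It gives the time, the measured TCP pose, the force and the opening at its end, in the units of the state.
- ctrl.get_obs(): the state, without advancing time (a new reading comes with each control period).
- ctrl.get_image(name): name is "side" or "top"; returns the picture (384x512x3 uint8, red, green, blue); there is no depth.
- ctrl.camera_info(name): a dict with "fx", "fy", "cx", "cy" (pixels), "origin" and "attitude" of the camera in the world. Camera axes: x right, y down, z forward; pixel columns grow to the right and rows downward; lengths in mm; the calibration is good to about 2 mm. A picture is of the moment at which its call begins. camera_info takes no time and is no camera call.
- ctrl.close_job(): hands the job in, once; it reports no verdict.
Trained networks look in the newest picture that a camera, given by its name, has taken for a name from the list of things; names that differ only in an ending like _2 or _b are one class to them, and where a whole thing is asked for, a point or a joint stands for the part that bears it (a point fixed in the world has none). Each returns a list of dicts, best first, with "p" (0 to 1); they miss things now and then, are a little off and sometimes report something else, mostly with a low value. They report only what shows in the picture. A call takes as long as a camera call. They do not tell look-alikes from the thing itself.
- ctrl.look_for(thing, camera): "bbox" ([left, top, right, bottom] in pixels, round what is visible of it).
- ctrl.trace(thing, camera): "pixels" (384x512 bool, what is visible of it) and "bbox" ([left, top, right, bottom] in pixels, round what is visible of it).
- ctrl.landmark_of(thing, camera): "uv" ([column, row] in pixels: a listed point, or the origin of a listed thing).
The state is a dict: "t": time; "qpos": joint angles; "qvel": joint speeds; "joint_torque": joint torques, N m; "ee_pos": TCP position; "orientation": TCP orientation; "ft_force": force on the tool from outside, world axes, zero at the start; "moment": the same for the moment, N m; "width": finger opening in mm.
Only numpy, scipy, OpenCV 4.12 (cv2) and the standard library are available. Lean on these libraries where they do the work, as an engineer would, in place of code of your own. Each camera call takes 0.05 s, during which the arm holds its last target.

TASK

The glued-up wooden riser on the bench has to be checked with the blue spirit level, which lies in the plywood tray behind the paint tin, the glue bottle and the spray can. First move all three containers out of the way onto the green mat, keeping them upright; then, with all three standing there, lift the level out and lay it on its narrow edge, bubble window up, lengthwise in the middle of the riser's top board; finally put each container back in the tray upright, on the very spot where it stood. Do not disturb the small putty jar in the tray, the tape measure or the dark-lidded screw jar.

Things in the scene. Friction and masses are not known exactly. Their poses are not given: they have to be found in the camera images.
- tray: fixed plywood tray, 170 (x) by 340 (y) mm, origin: centre of its underside, +x away from the robot. Floor 9 mm thick; rim 8 mm thick, 22 mm high. Two 22 mm high, 8 mm strips at y = +-52 mm, x -77 to 0, make three bays; one container in each, about x = -38, y = +106, 0, -106 mm (shuffled). The level lies behind them, about x = +26 mm, along y
- tin_mid (a point): blue paint tin with a paper band, blue lid and steel rim: upright cylinder, diameter 64 mm, height 105 mm, about 0.4 kg; the point is on its axis half-way up (52.5 mm above its underside); z is its upright axis
- glue_mid (a point): yellow round glue bottle with an orange nozzle: diameter 58 mm up to 88 mm above its underside (grasp it there), then shoulder and nozzle of at most 28 mm, 128 mm high in all, about 0.3 kg; the point is on its axis half-way up (64 mm above its underside); z is its upright axis
- spray_mid (a point): red spray can with a white band and a black cap: diameter 54 mm up to 110 mm above its underside, cap diameter 46 mm, 140 mm high in all, about 0.25 kg; the point is on its axis half-way up (70 mm above its underside); z is its upright axis
- level_mid (a point): blue spirit level with black ends and yellow windows, a bar 200 mm long (along its x), 24 mm wide (y), 48 mm high (z, upright on its narrow edge with a bubble window on top), about 0.25 kg; the point is its centre, 24 mm above its underside
- mat: green rubber mat, fixed flat on the bench, 300 (x) by 150 (y) by 3 mm thick; origin at the centre of its underside. The side area: it holds the three containers in a row along its x, about 90 mm apart
- riser_top (a point): centre of the upper face of the riser's top board, 90 mm above the bench. The riser is a pale wooden step of a 300 (x) by 120 (y) mm board on two end panels, fixed, with a red bar clamp under the board (its handle sticks out at the +x end, below the board); x is the board's length, z up
- putty: bystander: small white jar with an orange lid, diameter 38 mm, 36 mm high, standing at the +y end of the strip behind the bays in the tray; origin at the centre of its underside
- tape: bystander: yellow tape measure, 68 by 36 by 62 mm high, on the bench between the robot and the tray; origin at the centre of its underside
- screws: bystander: pale translucent screw jar with a dark grey lid, diameter 61 mm, 66 mm high, on the bench between the robot and the tray; origin at the centre of its underside
Mind the look-alikes: they are no part of the job. Of the things shaped like the part that bears level_mid, the blue one is meant.

How it is judged (in metres and radians):
On the way, in this order (a step that is already met when the one before it is completed fails the run):
1. the tin, the bottle and the can all stand upright on the mat while the level has not yet been taken (within 50 mm of where it lay) (x of tin_mid in the frame of mat between -0.15 and 0.15 m and y of tin_mid in the frame of mat between -0.075 and 0.075 m and height (world z) of tin_mid below 0.0675 m and angle between each of tin_mid, glue_mid, spray_mid's own z axis and vertical below 0.12 rad and x of glue_mid in the frame of mat between -0.15 and 0.15 m and y of glue_mid in the frame of mat between -0.075 and 0.075 m and height (world z) of glue_mid below 0.079 m and x of spray_mid in the frame of mat between -0.15 and 0.15 m and y of spray_mid in the frame of mat between -0.075 and 0.075 m and height (world z) of spray_mid below 0.085 m and distance of level_mid from where it was at the start of the episode below 0.05 m), for 0.2 s.
2. the level lies lengthwise in the middle of the riser's top board while the three containers still stand on the mat (horizontal distance between level_mid and riser_top below 0.015 m and z of level_mid in the frame of riser_top between 0.014 and 0.034 m and angle between the x axis of level_mid and the x axis of riser_top, either way round below 0.12 rad and angle between level_mid's own z axis and vertical below 0.1 rad and x of tin_mid in the frame of mat between -0.15 and 0.15 m and y of tin_mid in the frame of mat between -0.075 and 0.075 m and height (world z) of tin_mid below 0.0675 m and angle between each of tin_mid, glue_mid, spray_mid's own z axis and vertical below 0.12 rad and x of glue_mid in the frame of mat between -0.15 and 0.15 m and y of glue_mid in the frame of mat between -0.075 and 0.075 m and height (world z) of glue_mid below 0.079 m and x of spray_mid in the frame of mat between -0.15 and 0.15 m and y of spray_mid in the frame of mat between -0.075 and 0.075 m and height (world z) of spray_mid below 0.085 m), for 0.2 s.
At the end, for the whole second after the job is handed in: Tin, bottle and can stand upright in the tray within 15 mm of where each started; the level rests on its narrow edge, window up, on the riser's board, centre within 15 mm of the board's centre and within 0.12 rad of its length; all released and at rest (distance of each of tin_mid, glue_mid, spray_mid from where it was at the start of the episode below 0.015 m and angle between each of tin_mid, glue_mid, spray_mid, level_mid's own z axis and vertical below 0.1 rad and horizontal distance between level_mid and riser_top below 0.015 m and z of level_mid in the frame of riser_top between 0.014 and 0.034 m and angle between the x axis of level_mid and the x axis of riser_top, either way round below 0.12 rad and linear speed of each of tin, glue, spray, level below 0.02 m/s); the robot touches nothing.
It fails at once if a container is tipped over (more than 0.6 rad) (angle between any of tin_mid, glue_mid, spray_mid's own z axis and vertical above 0.6 rad).
It fails at once if the putty jar, the tape measure or the screw jar is moved by more than 25 mm (distance of any of putty, tape, screws from where it was at the start of the episode above 0.025 m).
It also fails if it takes over 147 s, if anything falls off the work surface, if the arm or the gripper's body presses on something with over 40 N, if the wrist force passes 120 N, or if a joint passes its speed limit or range.

## Working session

There is one attempt and no reset: what is moved stays moved. The work goes in short steps, Python scripts to look and compute and a tool call to move; the robot and the scene stay as the last step left them, time stands still between calls to the robot, and variables do not carry over. Pictures are saved under pics/ and viewed, and the job is handed in when it is done.

Besides the shell and the picture viewer there is one more tool, called after "Call:" by a JSON object that holds its "op" and its "data", one argument or row to a line. jog_arm: Moves the arm, as the interface text tells. Its arguments: {"type":"object","properties":{"steps":{"type":"array"}},"required":["steps"]}

```bash
ls; mkdir -p pics
cat > a.py <<'E'
from workcell import ctrl
import cv2,numpy as np
o=ctrl.get_obs();print(o['t'],o['ee_pos'],o['orientation'],o['width'])
for n in ['side','top']:
    im=ctrl.get_image(n);cv2.imwrite(f'pics/{n}0.png',im[...,::-1])
    print(n,ctrl.camera_info(n))
    for th in ['tray','tin_mid','glue_mid','spray_mid','level_mid','mat','riser_top','putty','tape','screws']:
        print(th,[( np.round(d['uv']).tolist(),round(d['p'],2)) for d in ctrl.landmark_of(th,n)][:4])
print(ctrl.get_obs()['t'])
E
python3 a.py
```

```text
pics
0.0 [174.30671624 599.90758892 403.88790119] [-4.42814760e-01 -3.10997108e+00  2.39875747e-03] 87.65187973161376
side {'fx': 454.29521365898466, 'fy': 454.29521365898466, 'cx': 257.73930442391367, 'cy': 187.5145347837518, 'origin': array([-120.77947321, -587.28104107,  672.03017776]), 'attitude': array([-2.09015114,  0.78818151, -0.42152569])}
tray [([302.0, 195.0], 0.67), ([298.0, 176.0], 0.4)]
tin_mid [([260.0, 166.0], 0.67)]
glue_mid [([330.0, 199.0], 0.94)]
spray_mid [([296.0, 177.0], 0.92)]
level_mid [([313.0, 180.0], 0.94)]
mat [([198.0, 150.0], 0.77)]
riser_top [([426.0, 260.0], 0.97)]
putty [([279.0, 165.0], 0.48)]
tape [([211.0, 207.0], 0.75)]
screws [([283.0, 267.0], 0.6)]
top {'fx': 412.5817198884402, 'fy': 412.5817198884402, 'cx': 258.9041100923477, 'cy': 191.33464327640382, 'origin': array([ 361.79936621,  -10.16976793, 1092.1097966 ]), 'attitude': array([-2.17283209,  2.19367697, -0.04594923])}
tray [([267.0, 145.0], 0.93), ([408.0, 154.0], 0.48)]
tin_mid [([226.0, 151.0], 0.73)]
glue_mid [([306.0, 154.0], 0.74)]
spray_mid [([264.0, 154.0], 0.88)]
level_mid [([267.0, 128.0], 0.88), ([150.0, 286.0], 0.76), ([319.0, 215.0], 0.24)]
mat [([144.0, 169.0], 0.8), ([265.0, 146.0], 0.43)]
riser_top [([405.0, 158.0], 0.68), ([266.0, 151.0], 0.52)]
putty [([212.0, 130.0], 0.58)]
tape [([223.0, 210.0], 0.82)]
screws [([317.0, 213.0], 0.6)]
1.1
```

View pics/side0.png

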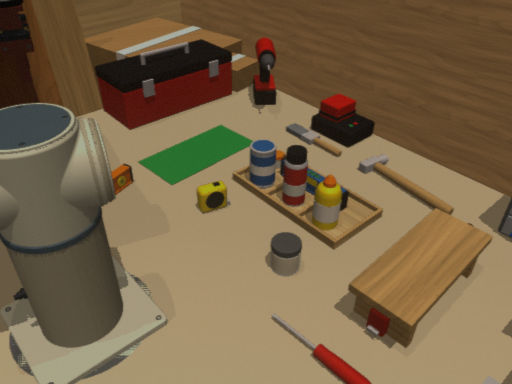

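View pics/top0.png

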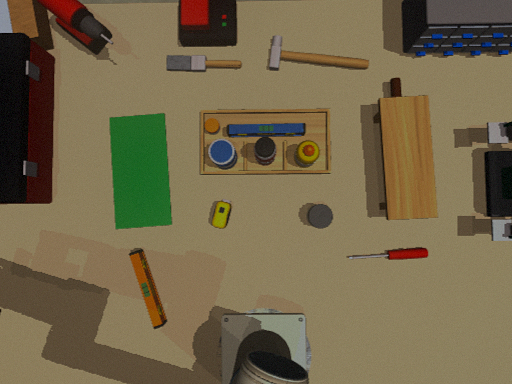

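```bash
cat > h.py <<'E'
from workcell import ctrl
import cv2,numpy as np
from scipy.spatial.transform import Rotation as R
from scipy.optimize import least_squares
CI={n:ctrl.camera_info(n) for n in('side','top')}
def att(c):
    return R.from_rotvec(c['attitude']).as_matrix()
def proj(P,n):
    c=CI[n];p=(np.atleast_2d(P)-c['origin'])@att(c)
    return np.c_[c['fx']*p[:,0]/p[:,2]+c['cx'],c['fy']*p[:,1]/p[:,2]+c['cy']]
def back(uv,z,n):
    c=CI[n];uv=np.atleast_2d(uv).astype(float)
    d=np.c_[(uv[:,0]-c['cx'])/c['fx'],(uv[:,1]-c['cy'])/c['fy'],np.ones(len(uv))]@att(c).T
    return c['origin']+d*((z-c['origin'][2])/d[:,2])[:,None]
E
cat > b.py <<'E'
from h import *
im=cv2.imread('pics/top0.png');s=cv2.imread('pics/side0.png')
cv2.imwrite('pics/c1.png',np.hstack([cv2.resize(im[100:185,190:340],None,fx=5,fy=5,interpolation=cv2.INTER_CUBIC)]))
cv2.imwrite('pics/c2.png',cv2.resize(s[135:240,225:385],None,fx=5,fy=5,interpolation=cv2.INTER_CUBIC))
print(back([[267,146]],0,'top'))
for n,z,t,sd in [('tin',61.5,(226,151),(260,166)),('glue',73,(306,154),(330,199)),('spray',79,(264,154),(296,177)),('putty',9,(212,130),(279,165)),('tape',0,(223,210),(211,207)),('screws',0,(317,213),(283,267)),('riser',90,(405,158),(426,260)),('mat',0,(144,169),(198,150)),('level',33,(267,128),(313,180))]:
    print(n,back(t,z,'top').round(0),back(sd,z,'side').round(0))
E
python3 b.py
```

```text
[[547.31779331 -14.71803131   0.        ]]
tin [[525.  89.  62.]] [[507.  93.  62.]]
glue [[ 514. -111.   73.]] [[ 524. -115.   73.]]
spray [[514.  -7.  79.]] [[522. -14.  79.]]
putty [[590. 131.   9.]] [[603. 122.   9.]]
tape [[378. 104.   0.]] [[365. 106.   0.]]
screws [[ 368. -145.    0.]] [[ 358. -145.    0.]]
riser [[ 499. -349.   90.]] [[ 500. -360.   90.]]
mat [[489. 315.   0.]] [[492. 335.   0.]]
level [[589. -15.  33.]] [[594.  -6.  33.]]
```

```bash
cat > c.py <<'E'
from h import *
for n in('top','side'):
    for th in ['tin_mid','glue_mid','spray_mid','level_mid','mat','riser_top','tray','putty','tape','screws']:
        for d in ctrl.trace(th,n)[:2]:
            m=d['pixels'].astype(np.uint8); np.save(f'pics/m_{n}_{th}_{d["p"]:.2f}.npy',m)
            c=max(cv2.findContours(m,0,2)[0],key=cv2.contourArea)
            print(n,th,round(d['p'],2),m.sum(),np.round(d['bbox']),np.round(cv2.boxPoints(cv2.minAreaRect(c))).tolist())
print(ctrl.get_obs()['t'])
E
python3 c.py
```

```text
top tin_mid 0.69 691 [209. 138. 236. 171.] [[202.0, 151.0], [221.0, 132.0], [243.0, 155.0], [225.0, 174.0]]
top glue_mid 0.94 535 [290. 141. 320. 168.] [[288.0, 155.0], [307.0, 136.0], [324.0, 152.0], [305.0, 172.0]]
top spray_mid 0.58 484 [253. 137. 276. 163.] [[254.0, 164.0], [254.0, 137.0], [275.0, 137.0], [275.0, 164.0]]
top level_mid 0.89 1009 [225. 122. 306. 140.] [[226.0, 124.0], [304.0, 123.0], [304.0, 136.0], [226.0, 137.0]]
top level_mid 0.84 1133 [132. 248. 163. 326.] [[128.0, 253.0], [143.0, 248.0], [167.0, 324.0], [152.0, 328.0]]
top mat 0.84 6274 [113. 112. 171. 227.] [[107.0, 117.0], [164.0, 113.0], [172.0, 224.0], [115.0, 229.0]]
top mat 0.75 5900 [197. 110. 332. 177.] [[199.0, 108.0], [331.0, 108.0], [331.0, 174.0], [199.0, 174.0]]
top riser_top 0.71 6458 [373.  77. 436. 219.] [[370.0, 80.0], [427.0, 76.0], [437.0, 217.0], [380.0, 221.0]]
top tray 0.81 5832 [201. 110. 331. 176.] [[198.0, 109.0], [330.0, 107.0], [331.0, 174.0], [199.0, 175.0]]
top putty 0.45 155 [202. 120. 222. 136.] [[203.0, 125.0], [212.0, 116.0], [222.0, 126.0], [213.0, 135.0]]
top tape 0.73 418 [2
[... 911 characters left out ...]
1.0], [432.0, 185.0], [498.0, 241.0], [399.0, 357.0]]
side tray 0.77 3322 [231. 168. 383. 250.] [[225.0, 186.0], [255.0, 135.0], [384.0, 210.0], [355.0, 261.0]]
side tray 0.34 1167 [249. 141. 278. 189.] [[249.0, 139.0], [275.0, 139.0], [275.0, 188.0], [249.0, 188.0]]
side putty 0.56 97 [278. 153. 283. 170.] [[276.0, 167.0], [276.0, 150.0], [283.0, 150.0], [283.0, 167.0]]
side putty 0.51 9851 [348. 211. 491. 348.] [[335.0, 301.0], [434.0, 188.0], [497.0, 243.0], [398.0, 356.0]]
side tape 0.92 747 [194. 181. 230. 212.] [[193.0, 187.0], [223.0, 179.0], [230.0, 205.0], [200.0, 213.0]]
side screws 0.62 1197 [272. 231. 304. 275.] [[270.0, 232.0], [301.0, 232.0], [301.0, 275.0], [270.0, 275.0]]
2.1
```

View pics/c1.png

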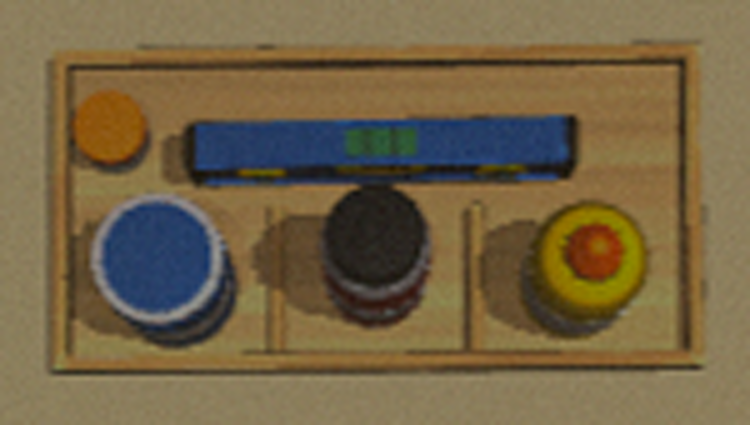

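View pics/c2.png

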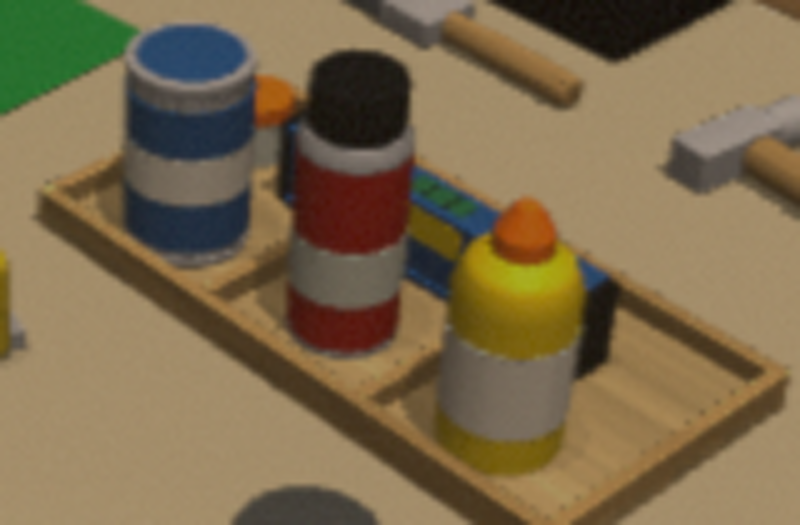

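```bash
cat > d.py <<'E'
from h import *
T=lambda u,v:(190+u/5,100+v/5)
S=lambda u,v:(225+u/5,135+v/5)
for n,z,t,s in [('tin',114,T(157,257),S(190,54)),('spray',149,T(376,237),S(358,77)),('glue',137,T(595,250),S(526,203)),('putty',45,T(109,127),S(275,100)),('level',57,T(383,143),S(447,196))]:
    print(n,back(t,z,'top')[0].round(0),back(s,z,'side')[0].round(0))
c=back([T(52,50),T(700,45),T(700,370),T(50,370)],22,'top');print(c.round(0),c.mean(0))
c=back([S(45,200),S(780,378)],22,'side');print(c.round(0))
e=back([T(190,145),T(577,141)],57,'top');print(e)
# mat colour seg
for n in('top','side'):
    im=cv2.imread(f'pics/{n}0.png').astype(int)
    m=((im[...,1]>60)&(im[...,1]>im[...,0]*1.6)&(im[...,1]>im[...,2]*1.6)).astype(np.uint8)
    c=max(cv2.findContours(m,0,2)[0],key=cv2.contourArea)
    r=cv2.minAreaRect(c);b=cv2.boxPoints(r); ap=cv2.approxPolyDP(c,6,True)[:,0];print(n,b.round(0).tolist(),ap.tolist())
    print(back(ap,3,n).round(0),back(ap,3,n).mean(0))
cv2.imwrite('pics/r1.png',cv2.resize(cv2.imread('pics/top0.png')[70:230,360:450],None,fx=3.6,fy=3.6,interpolation=2))
cv2.imwrite('pics/r2.png',cv2.resize(cv2.imread('pics/side0.png')[205:350,345:500],None,fx=4,fy=4,interpolation=2))
E
python3 d.py
```

```text
tin [516.  95. 114.] [517.  95. 114.]
spray [519. -10. 149.] [521. -11. 149.]
glue [ 513. -112.  137.] [ 517. -113.  137.]
putty [595. 127.  45.] [599. 116.  45.]
level [582. -14.  57.] [588. -14.  57.]
[[ 641.  160.   22.]
 [ 639. -181.   22.]
 [ 468. -177.   22.]
 [ 472.  161.   22.]] [555.24961081  -9.31992709  22.        ]
[[ 471.  149.   22.]
 [ 635. -180.   22.]]
[[ 582.34469661   84.08929882   57.        ]
 [ 581.90413085 -112.12909784   57.        ]]
top [[108.0, 117.0], [164.0, 113.0], [171.0, 225.0], [116.0, 228.0]] [[163, 113], [110, 118], [116, 228], [171, 223]]
[[639. 264.   3.]
 [628. 407.   3.]
 [333. 387.   3.]
 [345. 241.   3.]] [486.19090142 324.58282685   3.        ]
side [[139.0, 161.0], [240.0, 116.0], [254.0, 147.0], [153.0, 193.0]] [[251, 141], [220, 125], [139, 162], [174, 183]]
[[636. 273.   3.]
 [627. 407.   3.]
 [333. 383.   3.]
 [351. 241.   3.]] [486.59701227 325.88624591   3.        ]
```

View pics/r1.png

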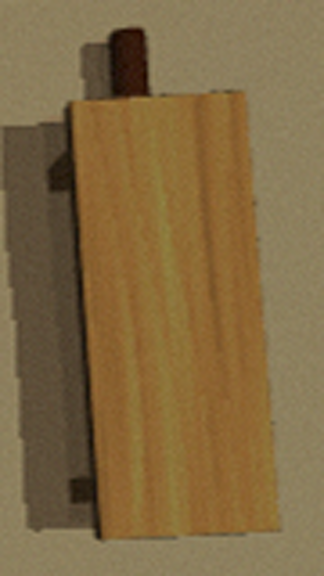

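View pics/r2.png

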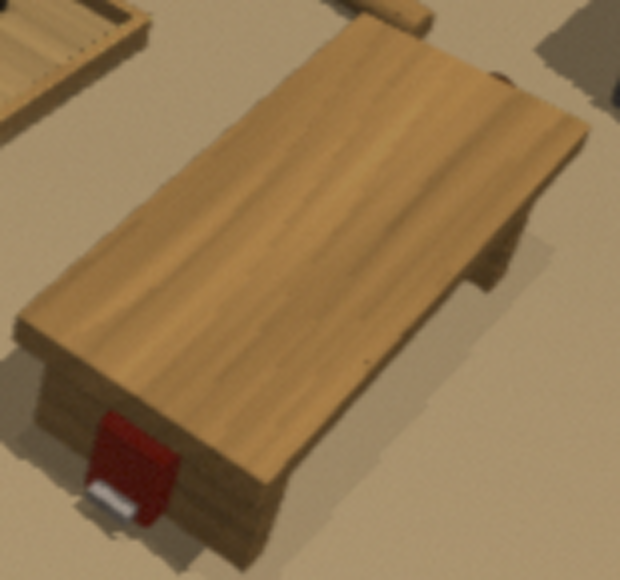

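```bash
cat > e.py <<'E'
from h import *
a=np.array([(72,101),(245,91),(280,530),(100,538)])/3.6+[360,70]
b=np.array([(365,12),(588,130),(267,485),(18,318)])/4+[345,205]
for q,n in((a,'top'),(b,'side')):
    c=back(q,90,n);print(n,c.round(0).tolist(),c.mean(0).round(1))
    d=(c[0]+c[1]-c[2]-c[3])/2;print(np.linalg.norm(d),np.arctan2(d[1],d[0]))
T=lambda u,v:(190+u/5,100+v/5)
print(back([T(192,123),T(574,117),T(575,165),T(190,168)],57,'top').round(0), proj([[586,-14,57],[586,86,57],[586,-114,57]],'top'))
print(ctrl.get_obs()['qpos'])
E
python3 e.py
```

```text
top [[647.0, -293.0, 90.0], [653.0, -410.0, 90.0], [354.0, -423.0, 90.0], [350.0, -304.0, 90.0]] [ 501.1 -357.5   90. ]
298.0383691703418 0.040710913108612974
side [[650.0, -292.0, 90.0], [650.0, -411.0, 90.0], [356.0, -424.0, 90.0], [350.0, -307.0, 90.0]] [ 501.8 -358.5   90. ]
297.23098610406515 0.045979259715181124
[[ 594.   83.   57.]
 [ 594. -111.   57.]
 [ 570. -111.   57.]
 [ 571.   84.   57.]] [[266.61595026 127.08896501]
 [227.24220318 127.58577523]
 [306.1147553  126.59057683]]
[ 1.26901958e+00  4.23061500e-01  1.62991917e+00  9.77566624e-06
  1.08859356e+00 -1.89786469e-02]
```

Call:
{"op": "jog_arm", "data": {
  "steps": [
    [[0, 0, 0, 0, 0, -5.4, -1], [0, 0, 0, 0, 0, -5.4, -1], [0, 0, 0, 0, 0, -5.4, -1], [-0.01, -0.018, 0, 0, 0, 0, -1], [-0.02, -0.035, 0, 0, 0, 0, -1], [-0.02, -0.035, 0, 0, 0, 0, -1], [-0.02, -0.035, 0, 0, 0, 0, -1], [-0.02, -0.035, 0, 0, 0, 0, -1], [-0.02, -0.035, 0, 0, 0, 0, -1], [-0.02, -0.035, 0, 0, 0, 0, -1], [-0.02, -0.035, 0, 0, 0, 0, -1], [-0.02, -0.035, 0, 0, 0, 0, -1], [-0.02, -0.035, 0, 0, 0, 0, -1], [-0.02, -0.035, 0, 0, 0, 0, -1], [-0.02, -0.035, 0, 0, 0, 0, -1], [-0.02, -0.035, 0, 0, 0, 0, -1], [-0.02, -0.035, 0, 0, 0, 0, -1], [-0.02, -0.035, 0, 0, 0, 0, -1], [-0.02, -0.035, 0, 0, 0, 0, -1], [0, 0, 0, 0, 0, 0, -1]]
  ]
}}

```text
t: 3.77
ee_pos: [487.2, 52.4, 405.2]
orientation: [0.008, 3.138, -0.002]
ft_force: [-0.3, -0.6, 0.6]
width: 87.9
```

Call:
{"op": "jog_arm", "data": {
  "steps": [
    [[-0.017, -0.032, 0, 0, 0, 0, -1], [-0.016, -0.031, 0, 0, 0, 0, -1], [0, 0, 0, 0, 0, 0, -1], [0, 0, 0, 0, 0, 0, -1], [0, 0, 0.03, 0, 0, 0, -1]]
  ]
}}

```text
t: 4.18
ee_pos: [518.9, -5.5, 378.6]
orientation: [0.001, 3.133, 0.0]
ft_force: [1.4, 0.2, -0.1]
width: 87.3
```

```bash
cat > s.py <<'E'
import sys
from h import *
n=sys.argv[1]
o=ctrl.get_obs();print(o['t'],o['ee_pos'].round(1),o['orientation'].round(3),o['width'],o['ft_force'].round(1))
a=ctrl.get_image('top');b=ctrl.get_image('side')
cv2.imwrite(f'pics/{n}.png',np.vstack([cv2.resize(a[80:240,100:440],(800,376),interpolation=2),cv2.resize(b[100:350,100:500],(358,224),interpolation=2) if 0 else cv2.copyMakeBorder(cv2.resize(b[120:270,130:450],(478,224),interpolation=2),0,0,0,322,0)])[...,::-1])
E
python3 s.py p1
```

```text
4.1833 [518.9  -5.5 378.6] [1.000e-03 3.133e+00 0.000e+00] 87.31553279929 [ 1.4  0.2 -0.1]
```

View pics/p1.png

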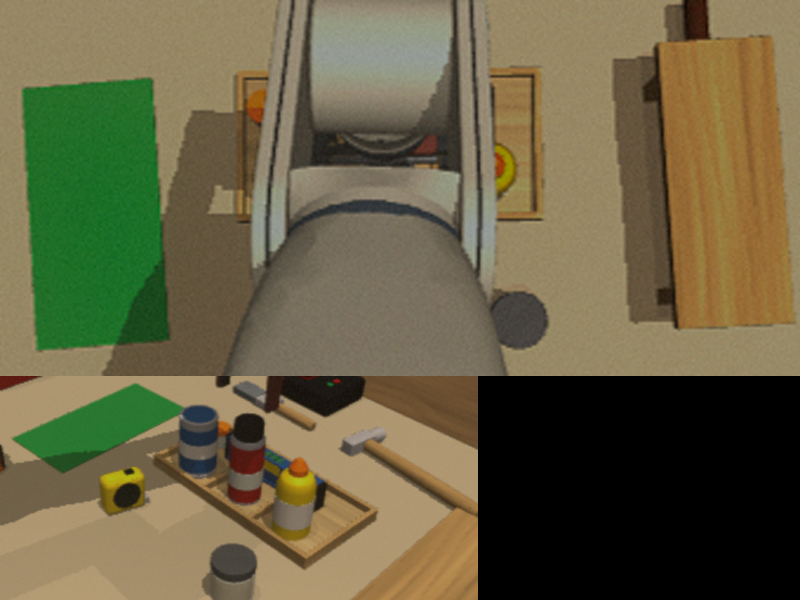

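Call:
{"op": "jog_arm", "data": {
  "steps": [
    [[0, -0.004, 0.03, 0, 0, 0, -1], [0, 0, 0.03, 0, 0, 0, -1], [0, 0, 0.03, 0, 0, 0, -1], [0, 0, 0.015, 0, 0, 0, -1], [0, 0, 0.005, 0, 0, 0, -1], [0, 0, 0, 0, 0, 0, -1], [0, 0, 0, 0, 0, 0, -1], [0, 0, 0, 0, 0, 0, -1]]
  ]
}}

```text
t: 4.95
ee_pos: [517.9, -9.5, 266.2]
orientation: [-0.001, 3.139, -0.0]
ft_force: [0.6, 0.2, 0.2]
width: 88.2
```

Call:
{"op": "jog_arm", "data": {
  "steps": [
    [[0, 0, 0, 0, 0, 0, 1], [0, 0, 0, 0, 0, 0, 1], [0, 0, 0, 0, 0, 0, 1], [0, 0, 0, 0, 0, 0, 1], [0, 0, 0, 0, 0, 0, 1], [0, 0, 0, 0, 0, 0, 1], [0, 0, 0, 0, 0, 0, 1], [0, 0, 0, 0, 0, 0, 1]]
  ]
}}

```text
t: 5.62
ee_pos: [517.4, -9.8, 264.8]
orientation: [0.0, 3.141, 0.0]
ft_force: [-0.2, 1.4, 1.8]
width: 53.5
```

Call:
{"op": "jog_arm", "data": {
  "steps": [
    [[0, 0, -0.01, 0, 0, 0, 1], [0, 0, -0.02, 0, 0, 0, 1], [0, 0, -0.03, 0, 0, 0, 1], [0, 0, -0.03, 0, 0, 0, 1], [0, 0, -0.03, 0, 0, 0, 1], [0, 0.005, -0.015, 0, 0, 0, 1], [-0.002, 0.015, -0.005, 0, 0, 0, 1], [-0.004, 0.025, 0, 0, 0, 0, 1], [-0.006, 0.03, 0, 0, 0, 0, 1], [-0.006, 0.03, 0, 0, 0, 0, 1], [-0.006, 0.03, 0, 0, 0, 0, 1], [-0.006, 0.03, 0, 0, 0, 0, 1], [-0.006, 0.03, 0, 0, 0, 0, 1], [-0.006, 0.03, 0, 0, 0, 0, 1], [-0.006, 0.03, 0, 0, 0, 0, 1], [-0.005, 0.03, 0, 0, 0, 0, 1], [-0.003, 0.03, 0, 0, 0, 0, 1], [-0.002, 0.015, 0, 0, 0, 0, 1], [0, 0.01, 0, 0, 0, 0, 1], [0, 0, 0, 0, 0, 0, 1]]
  ]
}}

```text
t: 7.28
ee_pos: [574.9, 331.3, 404.4]
orientation: [0.003, -3.141, 0.0]
ft_force: [-0.7, -0.2, -2.3]
width: 53.9
```

Call:
{"op": "jog_arm", "data": {
  "steps": [
    [[0, 0, 0.015, 0, 0, 0, 1], [0, 0, 0.03, 0, 0, 0, 1], [0, 0, 0.03, 0, 0, 0, 1], [0, 0, 0.03, 0, 0, 0, 1], [0, 0, 0.02, 0, 0, 0, 1], [0, 0, 0.01, 0, 0, 0, 1], [0, 0, 0.006, 0, 0, 0, 1], [0, 0, 0.003, 0, 0, 0, 1], [0, 0, 0, 0, 0, 0, 1], [0, 0, 0, 0, 0, 0, 1]]
  ]
}}

```text
t: 8.12
ee_pos: [575.9, 330.2, 262.1]
orientation: [0.0, 3.14, 0.001]
ft_force: [-0.4, -0.5, -3.1]
width: 53.9
```

Call:
{"op": "jog_arm", "data": {
  "steps": [
    [[0, 0, 0.002, 0, 0, 0, 1], [0, 0, 0, 0, 0, 0, 1]]
  ]
}}

```text
t: 8.28
ee_pos: [575.6, 330.3, 259.6]
orientation: [-0.0, 3.14, 0.001]
ft_force: [0.1, -0.0, -2.3]
width: 53.9
```

Call:
{"op": "jog_arm", "data": {
  "steps": [
    [[0, 0, 0, 0, 0, 0, -1], [0, 0, 0, 0, 0, 0, -1], [0, 0, 0, 0, 0, 0, -1], [0, 0, 0, 0, 0, 0, -1], [0, 0, 0, 0, 0, 0, -1], [0, 0, -0.015, 0, 0, 0, -1], [0, 0, -0.03, 0, 0, 0, -1], [0, 0, -0.035, 0, 0, 0, -1], [0, 0, -0.035, 0, 0, 0, -1], [0.005, -0.01, -0.015, 0, 0, 0, -1], [0.008, -0.03, 0, 0, 0, 0, -1], [0.01, -0.04, 0, 0, 0, 0, -1], [0.01, -0.04, 0, 0, 0, 0, -1], [0.01, -0.04, 0, 0, 0, 0, -1], [0.009, -0.04, 0, 0, 0, 0, -1], [0.008, -0.025, 0, 0, 0, 0, -1], [0, -0.01, 0, 0, 0, 0, -1], [0, 0, 0, 0, 0, 0, -1], [0, 0, 0, 0, 0, 0, -1]]
  ]
}}

```text
t: 9.87
ee_pos: [516.0, 95.3, 389.6]
orientation: [0.002, 3.14, 0.001]
ft_force: [0.1, -0.3, 0.1]
width: 87.8
```

```bash
python3 s.py p2
```

```text
9.8667 [516.   95.3 389.6] [2.00e-03 3.14e+00 1.00e-03] 87.75248314626947 [ 0.1 -0.3  0.1]
```

View pics/p2.png

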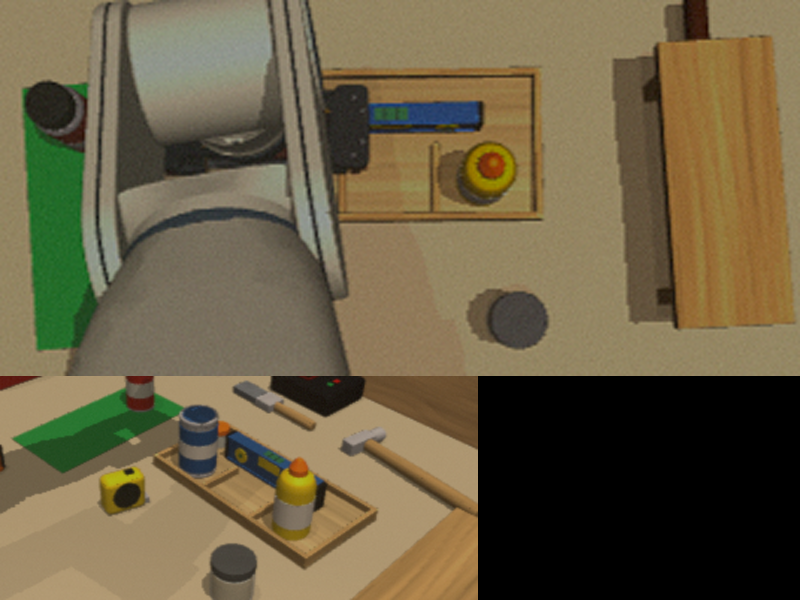

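Call:
{"op": "jog_arm", "data": {
  "steps": [
    [[0, 0, 0.015, 0, 0, 0, -1], [0, 0, 0.03, 0, 0, 0, -1], [0, 0, 0.03, 0, 0, 0, -1], [0, 0, 0.03, 0, 0, 0, -1], [0, 0, 0.02, 0, 0, 0, -1], [0, 0, 0.012, 0, 0, 0, -1], [0, 0, 0.005, 0, 0, 0, -1], [0, 0, 0, 0, 0, 0, -1], [0, 0, 0, 0, 0, 0, -1], [0, 0, 0, 0, 0, 0, -1]]
  ]
}}

```text
t: 10.8
ee_pos: [516.0, 95.5, 247.9]
orientation: [-0.0, 3.139, 0.001]
ft_force: [-0.2, 0.9, -0.2]
width: 87.8
```

Call:
{"op": "jog_arm", "data": {
  "steps": [
    [[0, 0, 0, 0, 0, 0, 1], [0, 0, 0, 0, 0, 0, 1], [0, 0, 0, 0, 0, 0, 1], [0, 0, 0, 0, 0, 0, 1], [0, 0, 0, 0, 0, 0, 1], [0, 0, 0, 0, 0, 0, 1], [0, 0, 0, 0, 0, 0, 1]]
  ]
}}

```text
t: 11.38
ee_pos: [515.6, 95.2, 247.2]
orientation: [0.0, 3.141, 0.0]
ft_force: [-0.4, 0.8, 6.8]
width: 63.8
```

Call:
{"op": "jog_arm", "data": {
  "steps": [
    [[0, 0, -0.01, 0, 0, 0, 1], [0, 0, -0.02, 0, 0, 0, 1], [0, 0, -0.03, 0, 0, 0, 1], [0, 0, -0.03, 0, 0, 0, 1], [0, 0.005, -0.02, 0, 0, 0, 1], [0.001, 0.015, -0.005, 0, 0, 0, 1], [0.003, 0.025, 0, 0, 0, 0, 1], [0.005, 0.03, 0, 0, 0, 0, 1], [0.005, 0.03, 0, 0, 0, 0, 1], [0.005, 0.03, 0, 0, 0, 0, 1], [0.005, 0.03, 0, 0, 0, 0, 1], [0.003, 0.03, 0, 0, 0, 0, 1], [0.002, 0.02, 0, 0, 0, 0, 1], [0.001, 0.01, 0, 0, 0, 0, 1], [0, 0.005, 0, 0, 0, 0, 1], [0, 0, 0, 0, 0, 0, 1]]
  ]
}}

```text
t: 12.72
ee_pos: [485.1, 325.4, 361.5]
orientation: [0.001, -3.141, 0.001]
ft_force: [1.1, -0.4, -3.6]
width: 63.8
```

Down to TCP 242.

Call:
{"op": "jog_arm", "data": {
  "steps": [
    [[0, 0, 0.015, 0, 0, 0, 1], [0, 0, 0.03, 0, 0, 0, 1], [0, 0, 0.03, 0, 0, 0, 1], [0, 0, 0.02, 0, 0, 0, 1], [0, 0, 0.012, 0, 0, 0, 1], [0, 0, 0.006, 0, 0, 0, 1], [0, 0, 0.004, 0, 0, 0, 1], [0, 0, 0.002, 0, 0, 0, 1], [0, 0, 0, 0, 0, 0, 1]]
  ]
}}

```text
t: 13.47
ee_pos: [485.8, 325.1, 243.4]
orientation: [0.0, 3.141, 0.001]
ft_force: [0.5, -0.5, -3.3]
width: 63.6
```

Call:
{"op": "jog_arm", "data": {
  "steps": [
    [[0, 0, 0.001, 0, 0, 0, 1], [0, 0, 0, 0, 0, 0, -1], [0, 0, 0, 0, 0, 0, -1], [0, 0, 0, 0, 0, 0, -1], [0, 0, 0, 0, 0, 0, -1], [0, 0, -0.015, 0, 0, 0, -1], [0, 0, -0.03, 0, 0, 0, -1], [0, 0, -0.035, 0, 0, 0, -1], [0, 0, -0.035, 0, 0, 0, -1], [0, -0.01, -0.012, 0, 0, 0, -1], [-0.003, -0.03, 0, 0, 0, 0, -1], [-0.003, -0.04, 0, 0, 0, 0, -1], [-0.003, -0.04, 0, 0, 0, 0, -1], [-0.003, -0.04, 0, 0, 0, 0, -1], [-0.003, -0.04, 0, 0, 0, 0, -1], [-0.003, -0.04, 0, 0, 0, 0, -1], [-0.003, -0.04, 0, 0, 0, 0, -1], [-0.003, -0.04, 0, 0, 0, 0, -1], [-0.003, -0.04, 0, 0, 0, 0, -1], [-0.002, -0.035, 0, 0, 0, 0, -1]]
  ]
}}

```text
t: 15.13
ee_pos: [513.8, -72.4, 368.5]
orientation: [-0.001, -3.142, 0.0]
ft_force: [1.6, 1.0, 0.4]
width: 87.6
```

Call:
{"op": "jog_arm", "data": {
  "steps": [
    [[0, -0.025, 0, 0, 0, 0, -1], [0, -0.015, 0, 0, 0, 0, -1], [0, 0, 0, 0, 0, 0, -1], [0, 0, 0, 0, 0, 0, -1]]
  ]
}}

```text
t: 15.47
ee_pos: [513.9, -110.6, 368.4]
orientation: [-0.003, -3.141, -0.0]
ft_force: [0.0, 0.0, -0.6]
width: 87.5
```

```bash
python3 s.py p3
```

```text
15.4667 [ 513.9 -110.6  368.4] [-3.000e-03 -3.141e+00 -0.000e+00] 87.54739512102783 [ 0.   0.  -0.6]
```

View pics/p3.png

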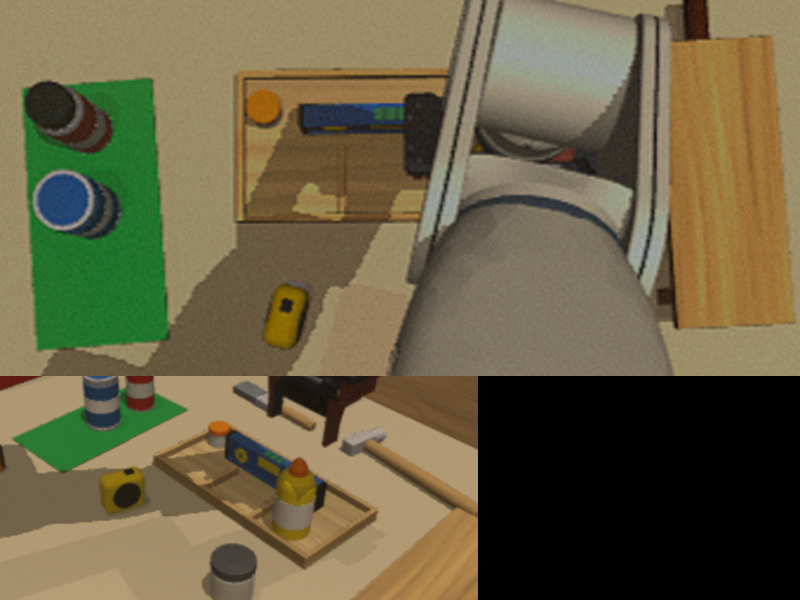

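Call:
{"op": "jog_arm", "data": {
  "steps": [
    [[-0.001, -0.002, 0.015, 0, 0, 0, -1], [0, 0, 0.03, 0, 0, 0, -1], [0, 0, 0.03, 0, 0, 0, -1], [0, 0, 0.025, 0, 0, 0, -1], [0, 0, 0.015, 0, 0, 0, -1], [0, 0, 0.006, 0, 0, 0, -1], [0, 0, 0, 0, 0, 0, -1], [0, 0, 0, 0, 0, 0, -1], [0, 0, 0, 0, 0, 0, -1]]
  ]
}}

```text
t: 16.32
ee_pos: [515.9, -111.5, 248.8]
orientation: [-0.001, 3.14, -0.001]
ft_force: [0.3, -0.2, 0.2]
width: 87.8
```

Call:
{"op": "jog_arm", "data": {
  "steps": [
    [[0, 0, 0, 0, 0, 0, 1], [0, 0, 0, 0, 0, 0, 1], [0, 0, 0, 0, 0, 0, 1], [0, 0, 0, 0, 0, 0, 1], [0, 0, 0, 0, 0, 0, 1], [0, 0, 0, 0, 0, 0, 1], [0, 0, 0, 0, 0, 0, 1]]
  ]
}}

```text
t: 16.9
ee_pos: [515.5, -112.0, 248.0]
orientation: [0.0, 3.141, -0.0]
ft_force: [-0.4, -0.3, 4.3]
width: 57.2
```

Call:
{"op": "jog_arm", "data": {
  "steps": [
    [[0, 0, -0.01, 0, 0, 0, 1], [0, 0, -0.02, 0, 0, 0, 1], [0, 0, -0.03, 0, 0, 0, 1], [0, 0, -0.03, 0, 0, 0, 1], [0, 0.005, -0.015, 0, 0, 0, 1], [0.002, 0.015, -0.005, 0, 0, 0, 1], [0.006, 0.025, 0, 0, 0, 0, 1], [0.008, 0.03, 0, 0, 0, 0, 1], [0.008, 0.03, 0, 0, 0, 0, 1], [0.008, 0.03, 0, 0, 0, 0, 1], [0.008, 0.03, 0, 0, 0, 0, 1], [0.008, 0.03, 0, 0, 0, 0, 1], [0.009, 0.03, 0, 0, 0, 0, 1], [0.009, 0.03, 0, 0, 0, 0, 1], [0.009, 0.03, 0, 0, 0, 0, 1], [0.009, 0.03, 0, 0, 0, 0, 1], [0.009, 0.03, 0, 0, 0, 0, 1], [0.009, 0.03, 0, 0, 0, 0, 1], [0.009, 0.025, 0, 0, 0, 0, 1], [0.005, 0.015, 0, 0, 0, 0, 1]]
  ]
}}

```text
t: 18.57
ee_pos: [398.0, 305.2, 357.9]
orientation: [0.002, -3.141, -0.0]
ft_force: [-0.4, 0.2, -2.8]
width: 57.9
```

Call:
{"op": "jog_arm", "data": {
  "steps": [
    [[0.003, 0.012, 0, 0, 0, 0, 1], [0, 0.004, 0, 0, 0, 0, 1], [0, 0, 0, 0, 0, 0, 1], [0, 0, 0.015, 0, 0, 0, 1], [0, 0, 0.03, 0, 0, 0, 1], [0, 0, 0.03, 0, 0, 0, 1], [0, 0, 0.02, 0, 0, 0, 1], [0, 0, 0.01, 0, 0, 0, 1], [0, 0, 0.005, 0, 0, 0, 1], [0, 0, 0.002, 0, 0, 0, 1], [0, 0, 0, 0, 0, 0, 1]]
  ]
}}

```text
t: 19.48
ee_pos: [396.9, 319.0, 246.1]
orientation: [0.001, 3.141, 0.001]
ft_force: [-0.0, -0.9, -2.8]
width: 57.5
```

Call:
{"op": "jog_arm", "data": {
  "steps": [
    [[0, 0, 0.003, 0, 0, 0, 1], [0, 0, 0.001, 0, 0, 0, 1], [0, 0, 0, 0, 0, 0, -1], [0, 0, 0, 0, 0, 0, -1], [0, 0, 0, 0, 0, 0, -1], [0, 0, 0, 0, 0, 0, -1], [0, 0, -0.015, 0, 0, 0, -1], [0, 0, -0.03, 0, 0, 0, -1], [0, 0, -0.035, 0, 0, 0, -1], [0, 0, -0.035, 0, 0, 0, -1], [-0.005, -0.01, -0.015, 0, 0, 0, 0], [-0.016, -0.03, 0, 0, 0, 0, 0], [-0.02, -0.035, 0, 0, 0, 0, 0], [-0.02, -0.035, 0, 0, 0, 0, 0], [-0.02, -0.035, 0, 0, 0, 0, 0], [-0.02, -0.035, 0, 0, 0, 0, 0], [-0.02, -0.035, 0, 0, 0, 0, 0], [-0.02, -0.035, 0, 0, 0, 0, 0], [-0.02, -0.035, 0, 0, 0, 0, 0], [-0.018, -0.03, 0, 0, 0, 0, 0]]
  ]
}}

```text
t: 21.15
ee_pos: [576.1, 1.7, 372.0]
orientation: [0.001, 3.141, -0.0]
ft_force: [-0.2, 1.4, 0.8]
width: 43.8
```

Call:
{"op": "jog_arm", "data": {
  "steps": [
    [[-0.006, -0.015, 0, 0, 0, 0, 0], [0, 0, 0, 0, 0, 7, 0], [0, 0, 0, 0, 0, 7, 0], [0, 0, 0, 0, 0, 7, 0], [0, 0, 0, 0, 0, 7, 0], [0, 0, 0, 0, 0, 7, 0], [0, 0, 0, 0, 0, 7, 0], [0, 0, 0, 0, 0, 7, 0], [0, 0, 0, 0, 0, 7, 0], [0, 0, 0, 0, 0, 7, 0], [0, 0, 0, 0, 0, 7, 0], [0, 0, 0, 0, 0, 7, 0], [0, 0, 0, 0, 0, 7, 0], [0, 0, 0, 0, 0, 6, 0], [0, 0, 0, 0, 0, 0, 0], [0, 0, 0, 0, 0, 0, 0]]
  ]
}}

```text
t: 22.48
ee_pos: [581.3, -10.8, 371.8]
orientation: [2.218, 2.225, 0.0]
ft_force: [-0.1, 0.1, 0.9]
width: 43.7
```

```bash
python3 s.py p4
```

```text
22.4833 [581.3 -10.8 371.8] [2.218 2.225 0.   ] 43.71490335292482 [-0.1  0.1  0.9]
```

View pics/p4.png

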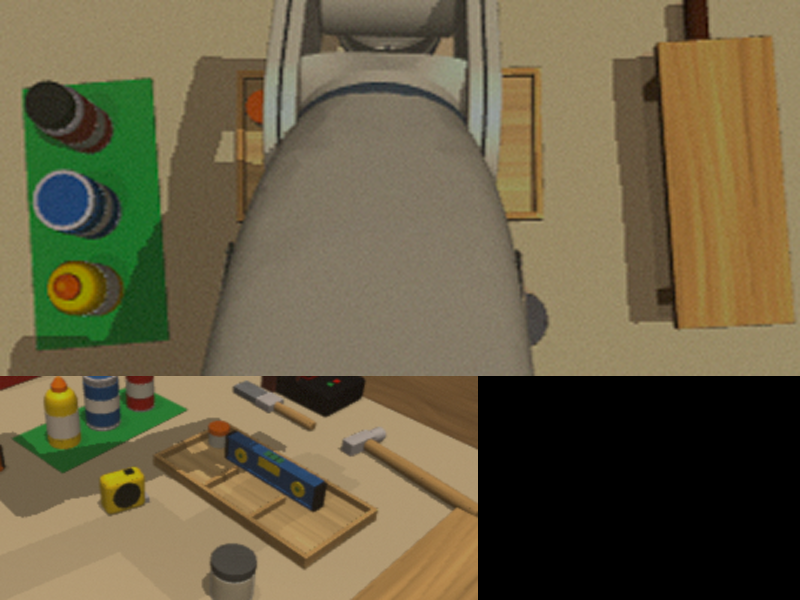

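Call:
{"op": "jog_arm", "data": {
  "steps": [
    [[-0.003, 0.001, 0.015, 0, 0, 0, 0], [0, 0, 0.03, 0, 0, 0, 0], [0, 0, 0.03, 0, 0, 0, 0], [0, 0, 0.03, 0, 0, 0, 0], [0, 0, 0.025, 0, 0, 0, 0], [0, 0, 0.015, 0, 0, 0, 0], [0, 0, 0.01, 0, 0, 0, 0], [0, 0, 0.005, 0, 0, 0, 0], [0, 0, 0.002, 0, 0, 0, 0], [0, 0, 0, 0, 0, 0, 0], [0, 0, 0, 0, 0, 0, 0]]
  ]
}}

```text
t: 23.5
ee_pos: [582.9, -13.9, 210.7]
orientation: [2.22, 2.221, 0.002]
ft_force: [0.1, 0.5, 0.4]
width: 44.0
```

Call:
{"op": "jog_arm", "data": {
  "steps": [
    [[0, 0, 0, 0, 0, 0, 1], [0, 0, 0, 0, 0, 0, 1], [0, 0, 0, 0, 0, 0, 1], [0, 0, 0, 0, 0, 0, 1], [0, 0, 0, 0, 0, 0, 1], [0, 0, 0, 0, 0, 0, 1]]
  ]
}}

```text
t: 24.0
ee_pos: [582.8, -13.9, 210.3]
orientation: [2.221, 2.221, 0.001]
ft_force: [0.1, -0.5, 6.1]
width: 23.6
```

Call:
{"op": "jog_arm", "data": {
  "steps": [
    [[0, 0, -0.01, 0, 0, 0, 1], [0, 0, -0.02, 0, 0, 0, 1], [0, 0, -0.03, 0, 0, 0, 1], [0, 0, -0.03, 0, 0, 0, 1], [0, 0, -0.03, 0, 0, 2, 1], [0, 0, -0.03, 0, 0, 4, 1], [0, 0, -0.01, 0, 0, 6, 1], [0, 0, 0, 0, 0, 6, 1], [0, 0, 0, 0, 0, 6, 1], [0, 0, 0, 0, 0, 6, 1], [0, 0, 0, 0, 0, 6, 1], [0, 0, 0, 0, 0, 6, 1], [0, 0, 0, 0, 0, 6, 1], [0, 0, 0, 0, 0, 6, 1], [0, 0, 0, 0, 0, 6, 1], [0, 0, 0, 0, 0, 6, 1], [0, 0, 0, 0, 0, 6, 1], [0, 0, 0, 0, 0, 6, 1], [0, 0, 0, 0, 0, 6, 1], [0, 0, 0, 0, 0, 5, 1]]
  ]
}}

```text
t: 25.67
ee_pos: [581.7, -13.8, 369.4]
orientation: [-3.141, -0.019, 0.003]
ft_force: [0.1, -0.1, -3.0]
width: 24.0
```

Call:
{"op": "jog_arm", "data": {
  "steps": [
    [[0, 0, 0, 0, 0, 4.5, 1], [0, 0, 0, 0, 0, 0, 1], [0, 0, 0, 0, 0, 0, 1]]
  ]
}}

```text
t: 25.92
ee_pos: [581.9, -13.8, 369.5]
orientation: [3.14, -0.092, -0.002]
ft_force: [0.2, -0.5, -2.8]
width: 24.3
```

Call:
{"op": "jog_arm", "data": {
  "steps": [
    [[0, 0, 0, 0, 0, -2.9, 1], [0, 0, 0, 0, 0, -3, 1], [-0.002, 0.005, 0, 0, 0, 0, 1], [-0.005, 0.015, 0, 0, 0, 0, 1], [-0.007, 0.025, 0, 0, 0, 0, 1], [-0.009, 0.03, 0, 0, 0, 0, 1], [-0.009, 0.03, 0, 0, 0, 0, 1], [-0.009, 0.03, 0, 0, 0, 0, 1], [-0.009, 0.03, 0, 0, 0, 0, 1], [-0.009, 0.03, 0, 0, 0, 0, 1], [-0.009, 0.03, 0, 0, 0, 0, 1], [-0.009, 0.03, 0, 0, 0, 0, 1], [-0.009, 0.03, 0, 0, 0, 0, 1], [-0.006, 0.025, 0, 0, 0, 0, 1], [-0.003, 0.015, 0, 0, 0, 0, 1], [-0.002, 0.01, 0, 0, 0, 0, 1], [0, 0.005, 0, 0, 0, 0, 1], [0, 0, 0, 0, 0, 0, 1], [0, 0, 0, 0, 0, 0, 1]]
  ]
}}

```text
t: 27.5
ee_pos: [499.9, -356.8, 369.5]
orientation: [-3.14, -0.067, 0.0]
ft_force: [0.1, 0.4, -3.1]
width: 23.6
```

```bash
python3 s.py p5
python3 - <<'E'
from h import *
cv2.imwrite('pics/p5b.png',ctrl.get_image('side')[...,::-1])
E
```

```text
27.5 [ 499.9 -356.8  369.5] [-3.14  -0.067  0.   ] 23.57214084344533 [ 0.1  0.4 -3.1]
```

View pics/p5b.png

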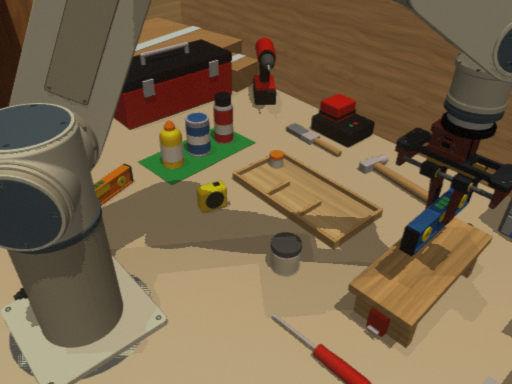

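Call:
{"op": "jog_arm", "data": {
  "steps": [
    [[0.001, 0.001, 0.015, 0, 0, 0, 1], [0, 0, 0.025, 0, 0, 0, 1], [0, 0, 0.015, 0, 0, 0, 1], [0, 0, 0.01, 0, 0, 0, 1], [0, 0, 0.006, 0, 0, 0, 1], [0, 0, 0.003, 0, 0, 0, 1], [0, 0, 0.002, 0, 0, 0, 1], [0, 0, 0, 0, 0, 0, 1], [0, 0, 0, 0, 0, 0, 1]]
  ]
}}

```text
t: 28.4
ee_pos: [501.0, -358.7, 294.5]
orientation: [3.14, 0.066, 0.002]
ft_force: [-0.4, -0.2, -2.8]
width: 24.1
```

Run:
```python
from h import *
print(ctrl.get_obs()['ee_pos'],ctrl.get_obs()['ft_force'])
cv2.imwrite('pics/p6.png',cv2.resize(ctrl.get_image('side')[150:350,340:512],None,fx=3,fy=3,interpolation=2)[...,::-1])
```

```text
[ 500.97051569 -358.74275488  294.47184357] [-0.43691701 -0.18588465 -2.80811678]
```

View pics/p6.png

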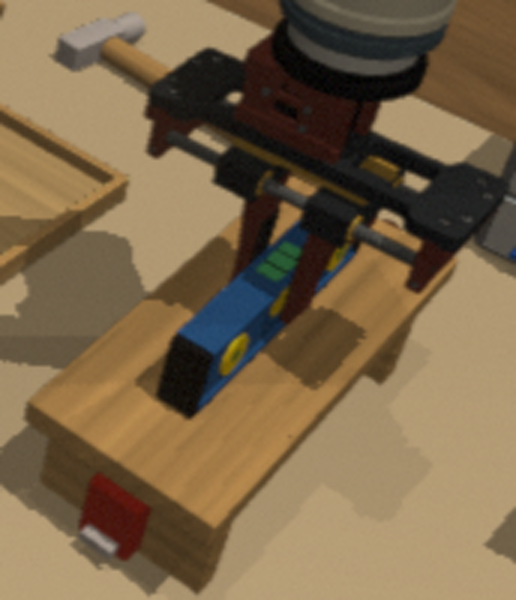

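Call:
{"op": "jog_arm", "data": {
  "steps": [
    [[0, 0, 0.002, 0, 0, 0, 1], [0, 0, 0.001, 0, 0, 0, 1], [0, 0, 0, 0, 0, 0, 1]]
  ]
}}

```text
t: 28.7
ee_pos: [500.8, -358.8, 291.3]
orientation: [3.14, 0.066, 0.001]
ft_force: [-0.4, 0.9, 2.3]
width: 24.1
```

Call:
{"op": "jog_arm", "data": {
  "steps": [
    [[0, 0, 0, 0, 0, 0, 0], [0, 0, 0, 0, 0, 0, 0], [0, 0, 0, 0, 0, 0, 0], [0, 0, -0.01, 0, 0, 0, 0], [0, 0, -0.025, 0, 0, 0, 0], [0, 0, -0.035, 0, 0, 0, 0], [0, 0, -0.03, 0, 0, 0, 0], [0, 0, -0.01, 0, 0, 2.5, -1]]
  ]
}}

```text
t: 29.37
ee_pos: [501.6, -359.2, 406.3]
orientation: [3.137, -0.002, 0.009]
ft_force: [-0.0, -0.6, 0.1]
width: 47.8
```

Call:
{"op": "jog_arm", "data": {
  "steps": [
    [[-0.001, -0.01, 0, 0, 0, 0, -1], [-0.003, -0.025, 0, 0, 0, 0, -1], [-0.006, -0.04, 0, 0, 0, 0, -1], [-0.006, -0.04, 0, 0, 0, 0, -1], [-0.006, -0.04, 0, 0, 0, 0, -1], [-0.006, -0.04, 0, 0, 0, 0, -1], [-0.006, -0.04, 0, 0, 0, 0, -1], [-0.006, -0.04, 0, 0, 0, 0, -1], [-0.006, -0.04, 0, 0, 0, 0, -1], [-0.006, -0.04, 0, 0, 0, 0, -1], [-0.006, -0.04, 0, 0, 0, 0, -1], [-0.006, -0.04, 0, 0, 0, 0, -1], [-0.006, -0.04, 0, 0, 0, 0, -1], [-0.006, -0.04, 0, 0, 0, 0, -1], [-0.006, -0.04, 0, 0, 0, 0, -1], [-0.006, -0.04, 0, 0, 0, 0, -1], [-0.006, -0.04, 0, 0, 0, 0, -1], [-0.006, -0.025, 0, 0, 0, 0, -1], [0, 0, 0, 0, 0, 0, -1], [0, 0, 0, 0, 0, 0, -1]]
  ]
}}

```text
t: 31.03
ee_pos: [400.5, 302.6, 399.7]
orientation: [3.14, 0.004, -0.003]
ft_force: [-0.1, -0.5, -0.3]
width: 87.7
```

Run:
```python
from h import *
o=ctrl.get_obs();print(o['ee_pos'],o['qpos'],o['orientation'])
a=ctrl.get_image('top');b=ctrl.get_image('side')
cv2.imwrite('pics/p7.png',np.hstack([cv2.resize(a[70:230,360:450],(225,400),interpolation=2),cv2.resize(b[150:350,312:512],(400,400),interpolation=2)])[...,::-1])
cv2.imwrite('pics/p7t.png',a[...,::-1]);cv2.imwrite('pics/p7s.png',b[...,::-1])
```

```text
[400.46656388 302.58909761 399.66918064] [ 6.23370795e-01  2.49606208e-01  1.90166902e+00 -5.39201332e-05
  9.92510117e-01  2.19186005e+00] [ 3.14027465e+00  3.66877773e-03 -2.75631764e-03]
```

View pics/p7.png

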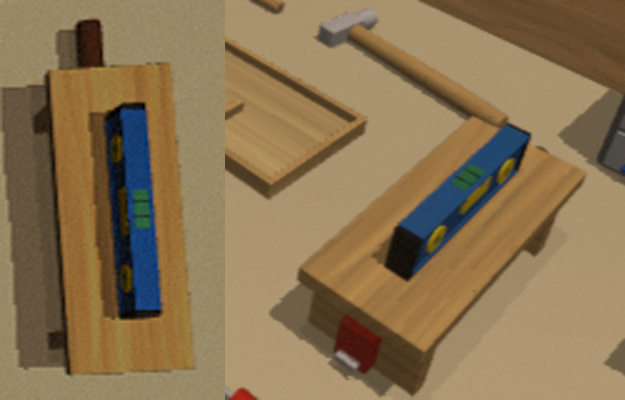

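View pics/p7s.png

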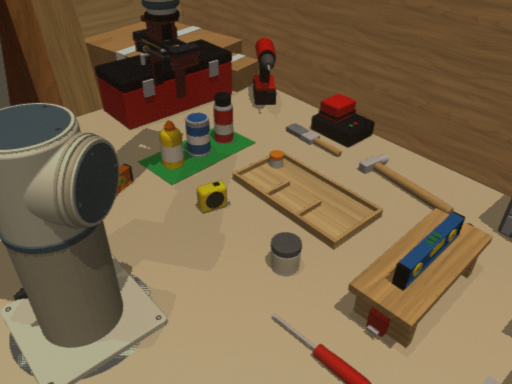

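Call:
{"op": "jog_arm", "data": {
  "steps": [
    [[-0.004, -0.016, 0.01, 0, 0, 0, -1], [0, 0, 0.02, 0, 0, 0, -1], [0, 0, 0.03, 0, 0, 0, -1], [0, 0, 0.03, 0, 0, 0, -1], [0, 0, 0.03, 0, 0, 0, -1], [0, 0, 0.02, 0, 0, 0, -1], [0, 0, 0.01, 0, 0, 0, -1], [0, 0, 0.007, 0, 0, 0, -1], [0, 0, 0, 0, 0, 0, -1], [0, 0, 0, 0, 0, 0, -1], [0, 0, 0, 0, 0, 0, -1]]
  ]
}}

```text
t: 32.05
ee_pos: [398.4, 317.7, 244.8]
orientation: [-3.14, 0.003, -0.003]
ft_force: [-0.6, -0.0, 0.7]
width: 88.1
```

Call:
{"op": "jog_arm", "data": {
  "steps": [
    [[-0.0015, -0.001, 0.002, 0, 0, 0, -1], [0, 0, 0, 0, 0, 0, -1], [0, 0, 0, 0, 0, 0, 1], [0, 0, 0, 0, 0, 0, 1], [0, 0, 0, 0, 0, 0, 1], [0, 0, 0, 0, 0, 0, 1], [0, 0, 0, 0, 0, 0, 1], [0, 0, 0, 0, 0, 0, 1], [0, 0, 0, 0, 0, 0, 1]]
  ]
}}

```text
t: 32.8
ee_pos: [396.5, 318.7, 241.7]
orientation: [-3.141, 0.003, -0.0]
ft_force: [-0.2, 0.2, 0.6]
width: 57.5
```

Call:
{"op": "jog_arm", "data": {
  "steps": [
    [[0, 0, -0.01, 0, 0, 0, 1], [0, 0, -0.02, 0, 0, 0, 1], [0, 0, -0.03, 0, 0, 0, 1], [0, 0, -0.03, 0, 0, 0, 1], [0, 0.005, -0.02, 0, 0, 0, 1], [0.001, 0.015, -0.005, 0, 0, 0, 1], [0.004, 0.025, 0, 0, 0, 0, 1], [0.007, 0.03, 0, 0, 0, 0, 1], [0.009, 0.03, 0, 0, 0, 0, 1], [0.009, 0.03, 0, 0, 0, 0, 1], [0.009, 0.03, 0, 0, 0, 0, 1], [0.009, 0.03, 0, 0, 0, 0, 1], [0.009, 0.03, 0, 0, 0, 0, 1], [0.009, 0.03, 0, 0, 0, 0, 1], [0.009, 0.03, 0, 0, 0, 0, 1], [0.009, 0.03, 0, 0, 0, 0, 1], [0.009, 0.03, 0, 0, 0, 0, 1], [0.009, 0.03, 0, 0, 0, 0, 1], [0.009, 0.025, 0, 0, 0, 0, 1], [0.005, 0.015, 0, 0, 0, 0, 1]]
  ]
}}

```text
t: 34.47
ee_pos: [512.0, -99.1, 357.1]
orientation: [3.141, -0.005, 0.0]
ft_force: [0.8, -0.5, -3.2]
width: 57.8
```

Call:
{"op": "jog_arm", "data": {
  "steps": [
    [[0.003, 0.01, 0, 0, 0, 0, 1], [0, 0.005, 0, 0, 0, 0, 1], [0, 0, 0, 0, 0, 0, 1], [0, 0, 0, 0, 0, 0, 1]]
  ]
}}

```text
t: 34.8
ee_pos: [514.1, -111.0, 356.6]
orientation: [-3.141, 0.003, 0.002]
ft_force: [-0.0, -0.2, -3.3]
width: 57.7
```

Down to 249 first.

Call:
{"op": "jog_arm", "data": {
  "steps": [
    [[0.001, 0.001, 0.015, 0, 0, 0, 1], [0, 0, 0.03, 0, 0, 0, 1], [0, 0, 0.03, 0, 0, 0, 1], [0, 0, 0.02, 0, 0, 0, 1], [0, 0, 0.008, 0, 0, 0, 1], [0, 0, 0.004, 0, 0, 0, 1], [0, 0, 0, 0, 0, 0, 1], [0, 0, 0, 0, 0, 0, 1]]
  ]
}}

```text
t: 35.47
ee_pos: [516.2, -112.3, 250.7]
orientation: [3.141, -0.002, 0.002]
ft_force: [0.6, 0.0, -3.1]
width: 57.3
```

Call:
{"op": "jog_arm", "data": {
  "steps": [
    [[0, 0, 0.002, 0, 0, 0, 1], [0, 0, 0, 0, 0, 0, 1]]
  ]
}}

```text
t: 35.63
ee_pos: [516.0, -112.6, 248.7]
orientation: [3.141, -0.003, 0.003]
ft_force: [-0.9, -1.2, -3.0]
width: 57.8
```

Call:
{"op": "jog_arm", "data": {
  "steps": [
    [[0, 0, 0.001, 0, 0, 0, 1], [0, 0, 0, 0, 0, 0, -1], [0, 0, 0, 0, 0, 0, -1], [0, 0, 0, 0, 0, 0, -1], [0, 0, 0, 0, 0, 0, -1], [0, 0, -0.015, 0, 0, 0, -1], [0, 0, -0.03, 0, 0, 0, -1], [0, 0, -0.035, 0, 0, 0, -1], [0, 0, -0.035, 0, 0, 0, -1], [0, -0.01, -0.012, 0, 0, 0, -1], [-0.003, -0.03, 0, 0, 0, 0, -1], [-0.003, -0.04, 0, 0, 0, 0, -1], [-0.003, -0.04, 0, 0, 0, 0, -1], [-0.003, -0.04, 0, 0, 0, 0, -1], [-0.003, -0.04, 0, 0, 0, 0, -1], [-0.003, -0.04, 0, 0, 0, 0, -1], [-0.003, -0.04, 0, 0, 0, 0, -1], [-0.003, -0.04, 0, 0, 0, 0, -1], [-0.003, -0.04, 0, 0, 0, 0, -1], [-0.002, -0.035, 0, 0, 0, 0, -1]]
  ]
}}

```text
t: 37.3
ee_pos: [486.3, 285.1, 373.2]
orientation: [3.142, -0.002, -0.001]
ft_force: [0.8, -0.6, -0.5]
width: 88.2
```

Call:
{"op": "jog_arm", "data": {
  "steps": [
    [[0, -0.025, 0, 0, 0, 0, -1], [0, -0.016, 0, 0, 0, 0, -1], [0, 0, 0, 0, 0, 0, -1], [0, 0, 0, 0, 0, 0, -1]]
  ]
}}

```text
t: 37.63
ee_pos: [487.0, 323.6, 373.0]
orientation: [3.141, -0.001, -0.001]
ft_force: [0.4, 0.8, -0.4]
width: 87.9
```

Target 485.8, 325.1, 242.5.

Call:
{"op": "jog_arm", "data": {
  "steps": [
    [[-0.001, -0.001, 0.015, 0, 0, 0, -1], [0, 0, 0.03, 0, 0, 0, -1], [0, 0, 0.03, 0, 0, 0, -1], [0, 0, 0.03, 0, 0, 0, -1], [0, 0, 0.015, 0, 0, 0, -1], [0, 0, 0.007, 0, 0, 0, -1], [0, 0, 0.003, 0, 0, 0, -1], [0, 0, 0, 0, 0, 0, -1], [0, 0, 0, 0, 0, 0, -1]]
  ]
}}

```text
t: 38.38
ee_pos: [487.0, 324.2, 244.7]
orientation: [-3.141, 0.004, -0.002]
ft_force: [0.8, 0.5, 0.3]
width: 87.8
```

Call:
{"op": "jog_arm", "data": {
  "steps": [
    [[0, 0, 0, 0, 0, 0, 1], [0, 0, 0, 0, 0, 0, 1], [0, 0, 0, 0, 0, 0, 1], [0, 0, 0, 0, 0, 0, 1], [0, 0, 0, 0, 0, 0, 1], [0, 0, 0, 0, 0, 0, 1], [0, 0, 0, 0, 0, 0, 1]]
  ]
}}

```text
t: 38.97
ee_pos: [486.6, 324.8, 244.3]
orientation: [-3.141, 0.003, -0.001]
ft_force: [-0.7, 1.3, 5.3]
width: 63.5
```

Call:
{"op": "jog_arm", "data": {
  "steps": [
    [[0, 0, -0.01, 0, 0, 0, 1], [0, 0, -0.02, 0, 0, 0, 1], [0, 0, -0.03, 0, 0, 0, 1], [0, 0, -0.03, 0, 0, 0, 1], [0, 0.005, -0.02, 0, 0, 0, 1], [0.001, 0.015, -0.005, 0, 0, 0, 1], [0.003, 0.025, 0, 0, 0, 0, 1], [0.005, 0.03, 0, 0, 0, 0, 1], [0.005, 0.03, 0, 0, 0, 0, 1], [0.005, 0.03, 0, 0, 0, 0, 1], [0.005, 0.03, 0, 0, 0, 0, 1], [0.003, 0.03, 0, 0, 0, 0, 1], [0.002, 0.02, 0, 0, 0, 0, 1], [0.001, 0.01, 0, 0, 0, 0, 1], [0, 0.005, 0, 0, 0, 0, 1], [0, 0, 0, 0, 0, 0, 1], [0, 0, 0, 0, 0, 0, 1]]
  ]
}}

```text
t: 40.38
ee_pos: [515.8, 94.7, 358.3]
orientation: [-3.141, 0.003, 0.001]
ft_force: [0.0, -0.1, -3.1]
width: 63.4
```

Call:
{"op": "jog_arm", "data": {
  "steps": [
    [[0, 0, 0.015, 0, 0, 0, 1], [0, 0, 0.03, 0, 0, 0, 1], [0, 0, 0.03, 0, 0, 0, 1], [0, 0, 0.02, 0, 0, 0, 1], [0, 0, 0.008, 0, 0, 0, 1], [0, 0, 0.003, 0, 0, 0, 1], [0, 0, 0, 0, 0, 0, 1], [0, 0, 0, 0, 0, 0, 1]]
  ]
}}

```text
t: 41.05
ee_pos: [516.6, 94.9, 253.6]
orientation: [-3.141, 0.002, -0.003]
ft_force: [-0.8, -0.3, -2.1]
width: 63.4
```

Call:
{"op": "jog_arm", "data": {
  "steps": [
    [[0, 0, 0.002, 0, 0, 0, 1], [0, 0, 0.001, 0, 0, 0, 1], [0, 0, 0, 0, 0, 0, 1]]
  ]
}}

```text
t: 41.3
ee_pos: [516.2, 94.4, 250.3]
orientation: [-3.141, 0.003, -0.002]
ft_force: [0.3, -0.5, -4.0]
width: 63.5
```

Call:
{"op": "jog_arm", "data": {
  "steps": [
    [[0, 0, 0.001, 0, 0, 0, 1], [0, 0, 0, 0, 0, 0, 1], [0, 0, 0, 0, 0, 0, -1], [0, 0, 0, 0, 0, 0, -1], [0, 0, 0, 0, 0, 0, -1], [0, 0, 0, 0, 0, 0, -1], [0, 0, -0.015, 0, 0, 0, -1], [0, 0, -0.03, 0, 0, 0, -1], [0, 0, -0.035, 0, 0, 0, -1], [0, 0, -0.035, 0, 0, 0, -1], [0.002, -0.01, -0.02, 0, 0, 0, -1], [0.007, -0.03, 0, 0, 0, 0, -1], [0.01, -0.04, 0, 0, 0, 0, -1], [0.01, -0.04, 0, 0, 0, 0, -1], [0.01, -0.04, 0, 0, 0, 0, -1], [0.01, -0.04, 0, 0, 0, 0, -1], [0.008, -0.025, 0, 0, 0, 0, -1], [0.002, -0.01, 0, 0, 0, 0, -1], [0, 0, 0, 0, 0, 0, -1], [0, 0, 0, 0, 0, 0, -1]]
  ]
}}

```text
t: 42.97
ee_pos: [575.0, 328.8, 383.1]
orientation: [3.14, -0.002, -0.002]
ft_force: [-0.1, -0.6, 0.2]
width: 88.0
```

```bash
python3 s.py p8
```

```text
42.9667 [575.  328.8 383.1] [ 3.14e+00 -2.00e-03 -2.00e-03] 87.96280290281658 [-0.1 -0.6  0.2]
```

View pics/p8.png

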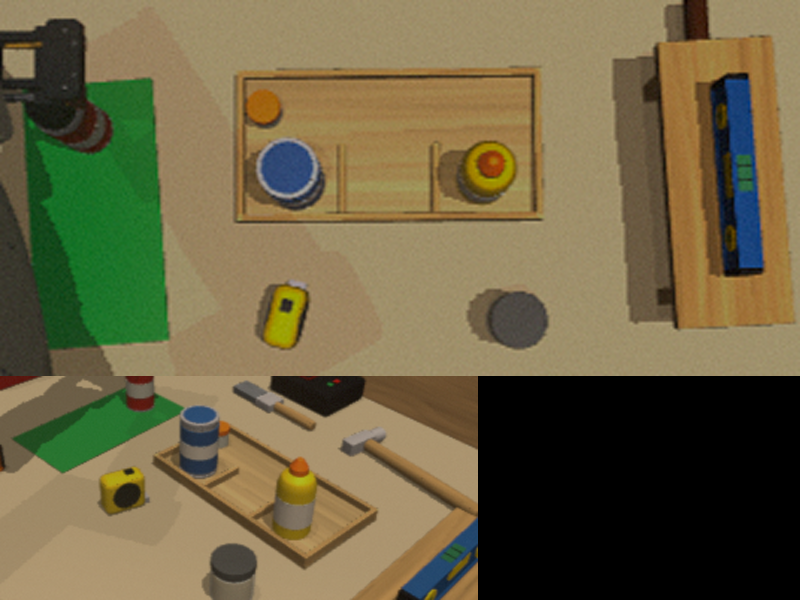

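Call:
{"op": "jog_arm", "data": {
  "steps": [
    [[0.001, -0.001, 0.015, 0, 0, 0, -1], [0, 0, 0.03, 0, 0, 0, -1], [0, 0, 0.03, 0, 0, 0, -1], [0, 0, 0.025, 0, 0, 0, -1], [0, 0, 0.012, 0, 0, 0, -1], [0, 0, 0.007, 0, 0, 0, -1], [0, 0, 0.002, 0, 0, 0, -1], [0, 0, 0, 0, 0, 0, -1], [0, 0, 0, 0, 0, 0, -1]]
  ]
}}

```text
t: 43.82
ee_pos: [577.0, 330.3, 264.2]
orientation: [-3.14, 0.003, -0.003]
ft_force: [0.0, 0.1, -0.1]
width: 87.8
```

Call:
{"op": "jog_arm", "data": {
  "steps": [
    [[0, 0, 0, 0, 0, 0, 1], [0, 0, 0, 0, 0, 0, 1], [0, 0, 0, 0, 0, 0, 1], [0, 0, 0, 0, 0, 0, 1], [0, 0, 0, 0, 0, 0, 1], [0, 0, 0, 0, 0, 0, 1], [0, 0, 0, 0, 0, 0, 1]]
  ]
}}

```text
t: 44.4
ee_pos: [576.5, 330.4, 262.9]
orientation: [-3.141, 0.003, -0.0]
ft_force: [0.5, -0.3, 1.0]
width: 53.5
```

Call:
{"op": "jog_arm", "data": {
  "steps": [
    [[0, 0, -0.01, 0, 0, 0, 1], [0, 0, -0.02, 0, 0, 0, 1], [0, 0, -0.03, 0, 0, 0, 1], [0, 0, -0.03, 0, 0, 0, 1], [0, 0, -0.03, 0, 0, 0, 1], [0, 0.005, -0.015, 0, 0, 0, 1], [-0.002, 0.015, -0.005, 0, 0, 0, 1], [-0.004, 0.025, 0, 0, 0, 0, 1], [-0.006, 0.03, 0, 0, 0, 0, 1], [-0.006, 0.03, 0, 0, 0, 0, 1], [-0.006, 0.03, 0, 0, 0, 0, 1], [-0.006, 0.03, 0, 0, 0, 0, 1], [-0.006, 0.03, 0, 0, 0, 0, 1], [-0.006, 0.03, 0, 0, 0, 0, 1], [-0.006, 0.03, 0, 0, 0, 0, 1], [-0.005, 0.03, 0, 0, 0, 0, 1], [-0.003, 0.03, 0, 0, 0, 0, 1], [-0.002, 0.015, 0, 0, 0, 0, 1], [0, 0.01, 0, 0, 0, 0, 1], [0, 0, 0, 0, 0, 0, 1]]
  ]
}}

```text
t: 46.07
ee_pos: [516.8, -11.6, 401.6]
orientation: [3.141, -0.007, -0.003]
ft_force: [-0.1, 1.2, -3.4]
width: 53.8
```

Call:
{"op": "jog_arm", "data": {
  "steps": [
    [[0, 0, 0, 0, 0, 0, 1], [0, 0, 0, 0, 0, 0, 1]]
  ]
}}

```text
t: 46.23
ee_pos: [517.7, -9.1, 402.2]
orientation: [-3.141, 0.002, 0.001]
ft_force: [0.8, 0.9, -2.6]
width: 53.4
```

Call:
{"op": "jog_arm", "data": {
  "steps": [
    [[0, 0, 0.015, 0, 0, 0, 1], [0, 0, 0.03, 0, 0, 0, 1], [0, 0, 0.03, 0, 0, 0, 1], [0, 0, 0.03, 0, 0, 0, 1], [0, 0, 0.015, 0, 0, 0, 1], [0, 0, 0.008, 0, 0, 0, 1], [0, 0, 0.003, 0, 0, 0, 1], [0, 0, 0, 0, 0, 0, 1], [0, 0, 0, 0, 0, 0, 1]]
  ]
}}

```text
t: 46.98
ee_pos: [518.4, -9.2, 272.5]
orientation: [3.142, -0.002, 0.003]
ft_force: [0.1, 0.2, -2.0]
width: 53.9
```

Call:
{"op": "jog_arm", "data": {
  "steps": [
    [[0, 0, 0.002, 0, 0, 0, 1], [0, 0, 0.001, 0, 0, 0, 1], [0, 0, 0, 0, 0, 0, 1]]
  ]
}}

```text
t: 47.23
ee_pos: [518.0, -9.6, 269.3]
orientation: [3.142, -0.003, 0.002]
ft_force: [-0.4, -0.6, -3.1]
width: 53.8
```

Call:
{"op": "jog_arm", "data": {
  "steps": [
    [[0, 0, 0.001, 0, 0, 0, 1], [0, 0, 0, 0, 0, 0, -1], [0, 0, 0, 0, 0, 0, -1], [0, 0, 0, 0, 0, 0, -1], [0, 0, 0, 0, 0, 0, -1], [0, 0, -0.015, 0, 0, 0, -1], [0, 0, -0.03, 0, 0, 0, -1], [0, 0, -0.035, 0, 0, 0, -1], [0, 0, -0.035, 0, 0, 0, -1], [0, -0.01, -0.02, 0, 0, 0, -1], [0, -0.03, 0, 0, 0, 0, -1], [0, -0.04, 0, 0, 0, 0, -1], [0, -0.04, 0, 0, 0, 0, -1], [0, -0.04, 0, 0, 0, 0, -1], [0, -0.04, 0, 0, 0, 0, -1], [0, -0.04, 0, 0, 0, 0, -1], [0, -0.04, 0, 0, 0, 0, -1], [0, -0.04, 0, 0, 0, 0, -1], [0, -0.03, 0, 0, 0, 0, -1], [0, 0, 0, 0, 0, 0, -1]]
  ]
}}

```text
t: 48.9
ee_pos: [518.0, 345.2, 402.7]
orientation: [-3.139, -0.004, -0.002]
ft_force: [-0.8, -0.7, 0.3]
width: 87.7
```

Run:
```python
from h import *
a=ctrl.get_image('top')[...,::-1];b=ctrl.get_image('side')[...,::-1]
cv2.imwrite('pics/f1.png',np.vstack([cv2.resize(a[100:185,190:340],(600,340),interpolation=2),cv2.resize(cv2.imread('pics/top0.png')[100:185,190:340],(600,340),interpolation=2)])[:600])
cv2.imwrite('pics/f1.png',np.vstack([cv2.resize(a[100:185,190:340],(525,297),interpolation=2),cv2.resize(cv2.imread('pics/top0.png')[100:185,190:340],(525,297),interpolation=2)]))
cv2.imwrite('pics/f2.png',cv2.resize(b[100:350,150:500],(800,571),interpolation=2))
cv2.imwrite('pics/f3.png',cv2.resize(a[70:230,360:450],None,fx=3.6,fy=3.6,interpolation=2))
for n in('top','side'):
    for th,z in [('tin_mid',61.5),('glue_mid',73),('spray_mid',79),('level_mid',114)]:
        print(n,th,[(back(d['uv'],z,n)[0].round(0).tolist(),round(d['p'],2)) for d in ctrl.landmark_of(th,n)][:2])
o=ctrl.get_obs();print(o['t'],o['ee_pos'])
```

```text
top tin_mid [([524.0, 90.0, 62.0], 0.76)]
top glue_mid []
top spray_mid [([519.0, -12.0, 79.0], 0.59)]
top level_mid [([202.0, 266.0, 114.0], 0.75), ([504.0, -362.0, 114.0], 0.63)]
side tin_mid []
side glue_mid [([521.0, -120.0, 73.0], 0.69)]
side spray_mid [([523.0, -18.0, 79.0], 0.76)]
side level_mid [([511.0, -359.0, 114.0], 0.96)]
49.4 [518.69567889 339.50433914 402.86308353]
```

View pics/f1.png

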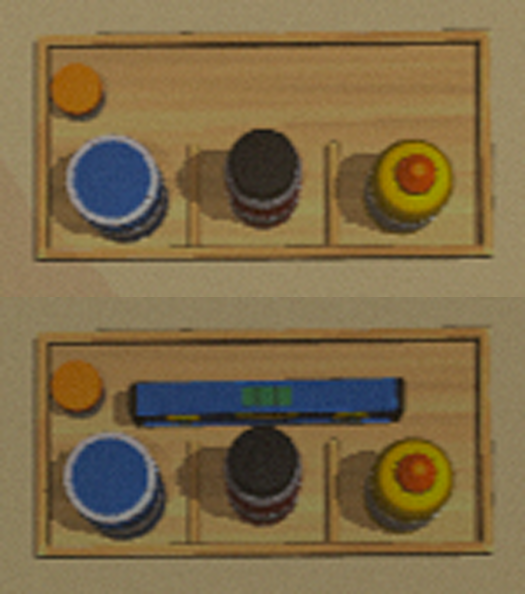

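View pics/f2.png

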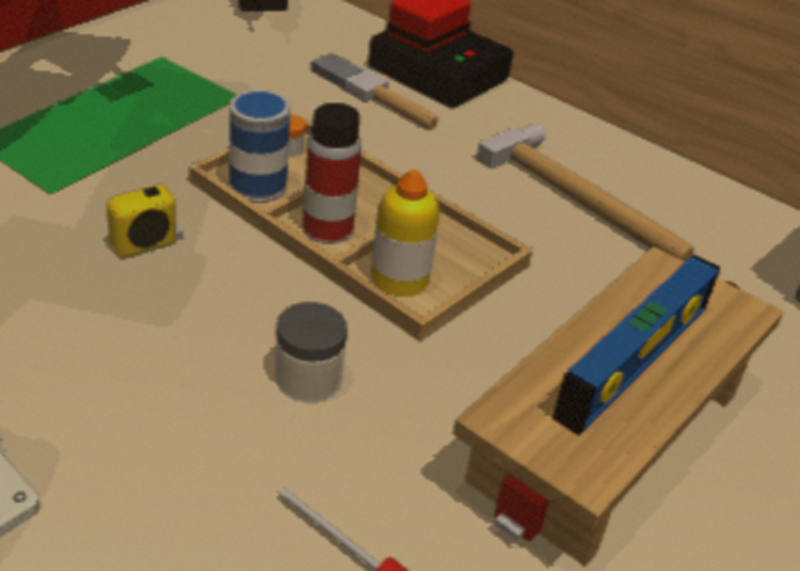

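View pics/f3.png

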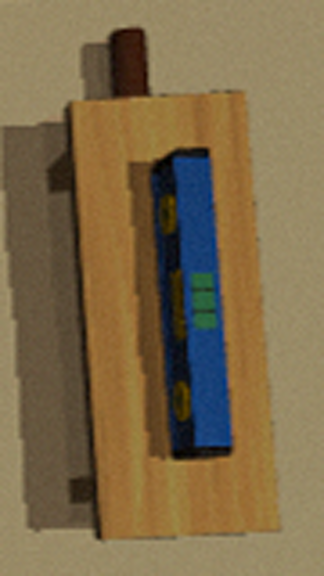

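Run:
```python
from h import *
a=np.array([(172,153),(208,150),(231,453),(192,456)])/3.6+[360,70]
c=back(a,138,'top');print(c.round(0),c.mean(0))
S=np.array([(588,369),(567+0,372)])
s=np.array([(570,372),(592,383),(718,268),(692,258)])*[350/800,250/571]+[150,100]
c=back(s,138,'side');print(c.round(0),c.mean(0))
```

```text
[[ 599. -343.  138.]
 [ 600. -366.  138.]
 [ 404. -374.  138.]
 [ 402. -349.  138.]] [ 501.3081676  -358.08338019  138.        ]
[[ 410. -354.  138.]
 [ 413. -370.  138.]
 [ 601. -365.  138.]
 [ 597. -345.  138.]] [ 505.21793859 -358.73720663  138.        ]
```

The level's centre is within about 4 mm of the board's centre, at the right yaw. The containers look the same as in the first picture, so I'm handing in.

```bash
python3 -c "
from workcell import ctrl
print(ctrl.close_job())"
```

```text
the job is handed in; nothing more can be done
None
```

The job is done and handed in at about 49 s of the 147 s allowed; the hand-in gives no verdict, so what follows is from my own checks.

**What I did:** I moved the spray can, tin and glue bottle upright onto the mat. I then took the blue level out of the tray (the orange one on the bench was left alone) and laid it on its narrow edge, window up, along the riser. Finally I put the bottle, tin and can back where they had stood.

**Last checks:**
- **Level:** from its traced corners, its centre is at about (501, -358) mm in the top camera and (505, -359) mm in the side camera. The board's centre is at about (501.5, -358) mm, so it is within about 4 mm. It was set down with the gripper about 0.042 rad off world x; I measured the board at 0.041 to 0.046 rad.
- **Containers:** side by side, the before and after top pictures show all three on the same spots and upright. The gripper released each one within about 1 mm of where it had picked it up.
- **Bystanders:** the putty jar, tape measure and screw jar look unmoved in the pictures. I did not measure them again at the end.

**What disagreed:** the final landmark networks missed the glue bottle in the top view and the tin in the side view. Their positions for the level and containers were off by up to about 10 mm, much as they were at the start. I went by the corner measurements, picture comparison and gripper readings instead.

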